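# Gauge the replacement shamash post and fit it to the menorah

## Task

Check the loose aluminium candle post before fitting it: carry it, always upright, out of the orange trivet, slide its round shaft through the green go gap of the gap gauge with the foot just clear of the base plate, and on against the red no-go jaws, which must stop it; feel for them and press about 6 N there for two seconds, never over 12 N on the gauge. Then lift it out, seat it gently and fully home in the menorah's empty socket and let go, leaving the glass cups and the lighter where they are.

Things in the scene. Friction and masses are not known exactly. Their poses are not given: they have to be found in the camera images.
- post: Loose aluminium candle post, about 70 g, 90 mm tall, upright. Round shaft 16 mm in diameter, 60 mm long; above it a square head 24 x 24 x 30 mm (60 to 90 mm above the foot), flats along the body's x and y: grip there. Origin: centre of the foot; z up. At first its foot is on the sill, in the trivet's loose centre hole.
- trivet: Hard orange silicone trivet, fixed, 130 x 130 mm, 14 mm thick; five 18.5 mm through holes, the post stands in the centre one. Origin: centre of the underside, on the sill.
- gauge: Gap gauge fixed to the sill: steel base plate 150 (x) x 90 (y) mm, top 8 mm above the sill; green go jaws and red no-go jaws stand on it, to 46 mm above the sill, open on top. Origin: centre of the plate's underside; z up. The post, held from above, travels between the jaws in the gauge's +x direction with its foot 2 to 20 mm above the plate. All jaws are stiff.
- go_gap (a point): Nominal middle of the green go gap, on the gauge's centre line, at the plate's top, gauge x = -25 mm. The gap is 18 mm wide and 20 mm long in x, with a 45 degree funnel before it, about 43 mm wide at its mouth (gauge x = -48 mm). The jaws are really set up to 6 mm to either side (gauge y), unreported: feel it; a sideways force on the shaft pushes it towards the gap's middle.
- nogo_mid (a point): Middle of the range where the red no-go jaws (gap 12 mm) may stop the shaft's axis: on the gauge's centre line at the plate's top, gauge x = +24 mm. The true stop lies up to 19 mm before or beyond it in x, unreported: feel it. They share the green jaws' sideways setting; between the two pairs the shaft is free.
- socket (a point): Centre of the mouth of the menorah's only empty socket, a vertical round blind hole 18 mm wide and 28 mm deep with a small chamfer, in the top of the menorah's bar, 36 mm above the sill. Axes as the menorah's.
- menorah: Modern aluminium menorah, fixed: a straight bar 46 (x) x 350 (y) x 36 mm (height) with eight posts already fitted (heads 24 mm square, tops 98 mm above the sill, 31 mm apart, from y = -65 to y = +152 mm) and the empty socket standing apart near one end at y = -150 mm. Origin: centre of the underside, on the sill; z up, y along the bar.
- cup1: Glass cup, loose, 64 mm across the rim, 80 mm tall; origin at the centre of its underside. Leave alone.
- cup2: Second glass cup, same as cup1. Leave alone.
- lighter: Chrome lighter standing upright, loose, 38 (x) x 14 (y) x 57 mm tall; origin at the centre of its underside. Leave alone.
Not all that is in view belongs to the job. Of the things that look like the post, take the one that is farthest to the robot's right at the start. There is more than one size of the gauge; the job needs the smaller.

How it is judged:
On the way, in this order (a step that is already met when the one before it is completed fails the run):
1. the shaft is in the green go gap, upright, its foot at most 22 mm above the plate (x of post in the frame of gauge between -0.035 and -0.015 m and z of post in the frame of gauge below 0.03 m and y of post in the frame of gauge between -0.012 and 0.012 m and angle between post's own z axis and vertical below 0.15 rad), for 0.05 s.
2. the shaft has come right through the go gap (axis at least 9 mm past its end), still low between the jaws (x of post in the frame of gauge above -0.006 m and z of post in the frame of gauge below 0.03 m and y of post in the frame of gauge between -0.012 and 0.012 m and angle between post's own z axis and vertical below 0.15 rad), for 0.05 s.
3. the shaft, beyond the go gap and clear of the plate, is stopped by the red no-go jaws and pressed against them with 3.5 to 9 N for 1 s (x of post in the frame of gauge above 0.002 m and z of post in the frame of gauge between 0.009 and 0.03 m and y of post in the frame of gauge between -0.012 and 0.012 m and angle between post's own z axis and vertical below 0.15 rad and contact force between post and gauge between 3.5 and 9 N), for 1 s.
At the end, for the whole second after the job is handed in: The post stands upright (within 0.1 rad), released and at rest in the menorah's empty socket, its axis within 4 mm of the socket's and its foot at least 24 mm below the socket's mouth; the cups and the lighter stand upright within 20 mm of where they were (horizontal distance between post and socket below 0.004 m and z of post in the frame of socket below -0.024 m and angle between post's own z axis and vertical below 0.1 rad and linear speed of post below 0.02 m/s and contact force between post and the fingers below 0.1 N and distance of each of cup1, cup2, lighter from where it was at the start of the episode below 0.02 m and angle between each of cup1, cup2, lighter's own z axis and vertical below 0.3 rad); the robot touches nothing.
It fails at once if the post is pressed against the gauge with more than 12 N (contact force between post and gauge above 12 N).
It fails at once if the post is tilted by more than 0.2 rad (angle between post's own z axis and vertical above 0.2 rad).
It fails at once if the post is pressed against the menorah with more than 25 N (contact force between post and menorah above 25 N).
It fails at once if a glass cup or the lighter is shifted by more than 20 mm or tipped (distance of any of cup1, cup2, lighter from where it was at the start of the episode above 0.02 m or angle between any of cup1, cup2, lighter's own z axis and vertical above 0.3 rad).
It also fails if it takes over 72 s, if anything falls off the work surface, if the arm or the gripper's body presses on something with over 40 N, if the wrist force passes 120 N, or if a joint passes its speed limit or range.

## Robot

A 6-joint arm with a two-finger parallel gripper is mounted at the origin on the work surface. World frame = base frame: x ahead of the robot, y to its left, z up, the work surface at z = 0. Lengths are in m, angles in rad, forces in N, time in s.
With the tool pointing down it reaches from about 0.275 to 0.825 m from the base axis. Payload 4.9 kg.
Tool frame: the origin (TCP) lies midway between the tips of the shut fingers; the grasp point (between the pads) lies 19 mm behind it; z points along the fingers, x is the direction in which the jaws open and shut, and the axes are right-handed (so a half turn about z gives the same grasp; the last joint's range is limited). The gripper opens to 85 mm and grips with 20 to 120 N. Pads are 22 mm wide; open, the fingers measure 114 mm over their backs; the gripper's body (76 mm by 85 mm) begins 54 mm behind the grasp point. The pads swing forward as they close: fully open they stand 13 mm farther back than shut.
Start: joints at [1.126, 0.326, -0.193, 1.052, 0, 1.437], TCP at [0.168, 0.524, 0.197] pointing down, gripper open.
Joint ranges: [-2.65, 2.65], [-0.97, 1.79], [-1.3, 1.35], [-1.93, 2.1], [-1.47, 1.37], [-3.14, 3.14]. Speed limits (rad/s): [2.57, 2.57, 3.14, 3.14, 3.14, 3.14].

## Interface

Orientations are given as a rotation vector (axis times angle).
In Python, from station import * gives the robot as it stands. The module is installed in compiled form; this text tells all that it offers.
- The arm moves only by the tool apply_moves, never from a script. Its argument "plan" is a list of rows, each a list of 5 numbers: the opening, from -1 (shut) to 1 (fully open), then the shift along the tool's x, y, z in units of 500 mm (1.0 is 500 mm), then the turn about the tool's z in units of 360 degrees (1.0 is 360 degrees). A call has 1 to 5 rows; each row is the pose to reach, as a shift and turn from the pose measured when the call began, along the tool's axes at that moment, turning the shorter way round; what a row does not reach only later rows make up. A row lasts 1/8 s, in which the tool goes at most 62.5 mm and 10.7 degrees, less where a joint would pass 70% of its speed; a pose out of reach is approached as far as the arm can. A call with a number of a shift or a turn outside -1 to 1 is refused whole. A call with a gripper value outside its range is refused whole. The fingers move at their own pace and stop on an object; "newtons" is the grip in N (left out, the last holds). Time passes only in rows, so rows that repeat a pose let the fingers close. It gives the time, the measured TCP pose, the force and the opening at its end, in the units of the state.
- get_obs(): the state, without advancing time (a new reading comes with each control period).
- read_camera(name): name is "side" or "top" or "wrist"; returns the picture (400x640x3 uint8, blue, green, red); there is no depth.
- get_calibration(name): a dict with "fovy" (degrees; the focal length in pixels is half the picture's height over the tangent of half this angle, whatever the lens; pixels are square), "cx", "cy" (the principal point, pixels), "R" (3x3) and "t" (3): a world point X has camera coordinates R X + t; the wrist camera has in their place "tool_from_camera" (4x4, takes a point from camera to tool coordinates, whose origin is the TCP and whose axes are the tool frame's). Camera axes: x right, y down, z forward; pixel columns grow to the right and rows downward; lengths in m; the calibration is good to about 2 mm. A picture is of the moment at which its call begins: read the wrist's pose just before it. get_calibration takes no time and is no camera call.
- hand_in(): hands the job in, once; it reports no verdict.
The state is a dict: "time": time; "qpos": joint angles; "joint_velocities": joint speeds; "joint_torque": joint torques, N m; "eef_pos": TCP position; "tcp_rot": TCP orientation; "wrist_force": force on the tool from outside, world axes, zero at the start; "ft_torque": the same for the moment, N m; "gripper_width": finger opening in m.
Only numpy, scipy, OpenCV 4.12 (cv2) and the standard library are available. Lean on these libraries where they do the work, as an engineer would, in place of code of your own. Each camera call takes 0.05 s, during which the arm holds its last target. There are 200 camera calls.

## Working session

There is one attempt and no reset: what is moved stays moved. The work goes in short steps, Python scripts to look and compute and a tool call to move; the robot and the scene stay as the last step left them, time stands still between calls to the robot, and variables do not carry over. Pictures are saved under pics/ and viewed, about 8 in all and at most 12, crops included, and the job is handed in when it is done.

Besides the shell and the picture viewer there is one more tool, called after "Call:" as name(argument=value, ...) on one line, values as JSON. apply_moves: Moves the arm, as the interface text tells. Its arguments: {"type":"object","properties":{"plan":{"type":"array"},"newtons":{"type":"number"}},"required":["plan"]}

```bash
mkdir -p pics; python3 - <<'E'
from station import *
import cv2,numpy as np
np.set_printoptions(precision=4,suppress=True)
o=get_obs();print(o)
for n in("top","side","wrist"):
    print(n,get_calibration(n)); cv2.imwrite(f"pics/{n}0.png",read_camera(n))
E
```

```text
{'time': 0.0, 'qpos': array([ 1.1258,  0.3269, -0.1936,  1.052 ,  0.    ,  1.4366]), 'joint_velocities': array([-0.0001,  0.0019,  0.0012, -0.0007, -0.0012,  0.0005]), 'joint_torque': array([ -0.0001, -44.3399,  26.2442,   0.0155,  -0.0002,   0.    ]), 'eef_pos': array([0.1679, 0.5231, 0.1961]), 'tcp_rot': array([ 2.5379,  1.8503, -0.0025]), 'wrist_force': array([-0.0171,  0.7994, -0.0496]), 'ft_torque': array([ 0.0078, -0.0199,  0.0135]), 'gripper_width': 0.08510547870391295}
top {'fovy': 45.74570815504323, 'cx': 313.7808294001467, 'cy': 200.86024363476275, 'R': array([[-0.0203, -0.9997,  0.0125],
       [-0.9956,  0.019 , -0.092 ],
       [ 0.0918, -0.0143, -0.9957]]), 't': array([0.0282, 0.4871, 1.0728])}
side {'fovy': 54.127453148536944, 'cx': 317.04719847480374, 'cy': 199.40297415810375, 'R': array([[ 0.8128, -0.5825, -0.0128],
       [-0.3841, -0.5191, -0.7636],
       [ 0.4381,  0.6255, -0.6456]]), 't': array([-0.4005,  0.2487,  0.7128])}
wrist {'fovy': 61.1465520901727, 'cx': 328.5894764038564, 'cy': 200.8623644350232, 'tool_from_camera': array([[ 1.    , -0.0002,  0.0002,  0.0002],
       [ 0.0002,  0.9449,  0.3275, -0.0854],
       [-0.0002, -0.3275,  0.9449, -0.1772],
       [ 0.    ,  0.    ,  0.    ,  1.    ]])}
```

View pics/top0.png

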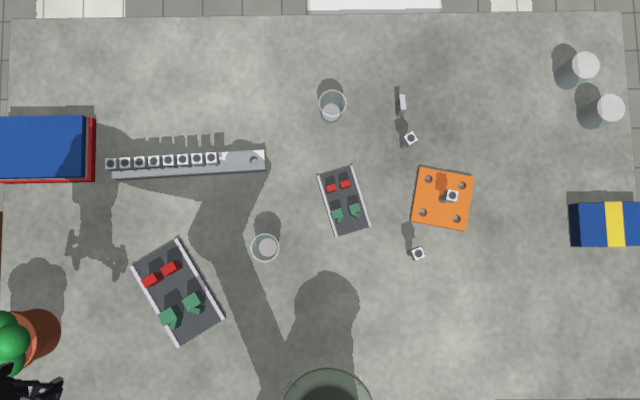

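View pics/side0.png

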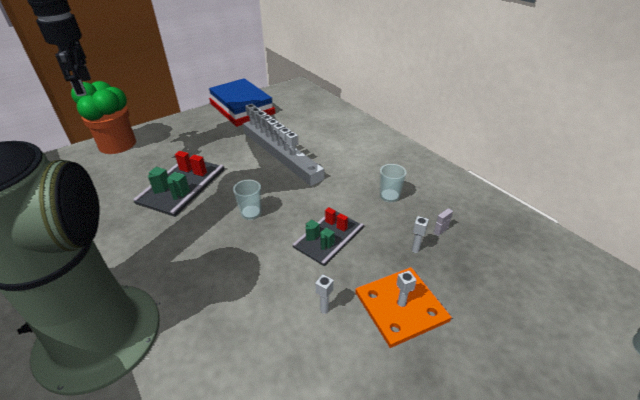

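```bash
cat > h.py <<'E'
from station import *
import cv2,numpy as np
from scipy.spatial.transform import Rotation as Ro
np.set_printoptions(precision=4,suppress=True)
def cam(n,o=None):
    c=get_calibration(n)
    if n=="wrist":
        o=o or get_obs(); T=np.eye(4);T[:3,:3]=Ro.from_rotvec(o["tcp_rot"]).as_matrix();T[:3,3]=o["eef_pos"]
        M=T@c["tool_from_camera"]; R=M[:3,:3].T; t=-R@M[:3,3]
    else: R,t=np.array(c["R"]),np.array(c["t"])
    return 200/np.tan(np.radians(c["fovy"]/2)),c["cx"],c["cy"],R,t
def ray(C,p,z):
    f,cx,cy,R,t=C; d=R.T@np.array([(p[0]-cx)/f,(p[1]-cy)/f,1]); o=-R.T@t
    return o+d*(z-o[2])/d[2]
def proj(C,X):
    f,cx,cy,R,t=C; x=R@np.array(X)+t; return np.array([f*x[0]/x[2]+cx,f*x[1]/x[2]+cy])
def big(m):
    cs=cv2.findContours(m.astype(np.uint8),cv2.RETR_EXTERNAL,cv2.CHAIN_APPROX_NONE)[0]
    return sorted(cs,key=cv2.contourArea,reverse=True)
E
python3 - <<'E'
from h import *
C=cam("top");im=cv2.imread("pics/top0.png");h=cv2.cvtColor(im,cv2.COLOR_BGR2HSV)
H,S,V=[h[...,i].astype(int) for i in range(3)]
c=big((H>5)&(H<20)&(S>150)&(V>120))[0]; r=cv2.minAreaRect(c)
print("trivet",r,ray(C,r[0],.014),[ray(C,p,.014)[:2] for p in cv2.boxPoints(r)])
for nm,m in(("red",((H<8)|(H>172))&(S>150)),("green",(H>40)&(H<90)&(S>80))):
  for c in big(m)[:8]:
    if cv2.contourArea(c)>15:
      q=cv2.minAreaRect(c);print(nm,q[0],cv2.contourArea(c),ray(C,q[0],.046)[:2])
for nm,p,z in(("post",(452.5,195.5),.09),("p2",(410,138),.09),("p3",(418,253),.09),("sock",(256,158),.036),("cup1",(332,104),.08),("cup2",(265,245),.08),("lighter",(402,102),.057),("head first",(111,163),.098),("headlast",(211,157),.098),("ge1",(344,201),.008)):print(nm,ray(C,p,z))
a=cv2.resize(im[140:190,200:300],None,fx=7,fy=7,interpolation=cv2.INTER_CUBIC)
b=cv2.resize(im[155:245,300:480],None,fx=3.9,fy=3.9,interpolation=cv2.INTER_CUBIC)[:,:700]
b=np.pad(b,((0,0),(0,700-b.shape[1]),(0,0)))
cv2.imwrite("pics/c1.png",np.vstack([a[:240],b]))
E
```

```text
trivet ((441.86224365234375, 198.56790161132812), (56.69942855834961, 54.73368453979492), 10.61965560913086) [ 0.488  -0.2808  0.014 ] [array([ 0.4389, -0.2018]), array([ 0.5648, -0.2304]), array([ 0.5376, -0.3606]), array([ 0.4121, -0.3306])]
red (47.5, 150.0) 509.0 [0.6127 0.62  ]
red (151.67648315429688, 278.79412841796875) 151.5 [0.3188 0.3818]
red (169.3483428955078, 268.1573181152344) 130.0 [0.3414 0.3429]
red (330.45001220703125, 187.84999084472656) 48.5 [ 0.5143 -0.0194]
red (344.6470642089844, 183.58824157714844) 47.0 [ 0.5234 -0.0518]
green (14.5, 344.0) 1289.0 [0.1844 0.6781]
green (192.85293579101562, 304.0882263183594) 237.5 [0.2616 0.2906]
green (168.92308044433594, 319.11541748046875) 224.0 [0.2302 0.343 ]
green (354.85003662109375, 210.05003356933594) 84.5 [ 0.4628 -0.0733]
green (337.3500061035156, 215.5500030517578) 83.0 [ 0.4511 -0.0335]
post [ 0.4873 -0.2825  0.09  ]
p2 [ 0.6161 -0.1948  0.09  ]
p3 [ 0.3645 -0.2022  0.09  ]
sock [0.5877 0.1495 0.036 ]
cup1 [ 0.6984 -0.0256  0.08  ]
cup2 [0.3883 0.1271 0.08  ]
lighter [ 0.7074 -0.1871  0.057 ]
head first [0.5708 0.4548 0.098 ]
headlast [0.5801 0.24   0.098 ]
ge1 [ 0.4872 -0.0523  0.008 ]
```

View pics/c1.png

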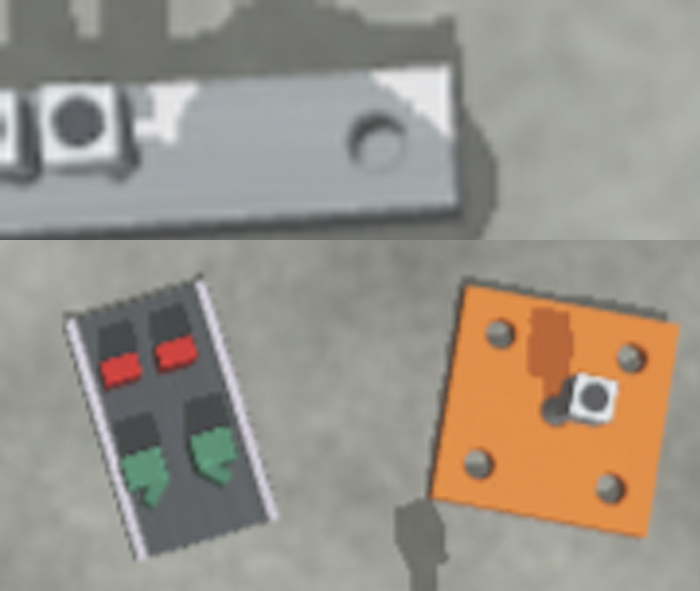

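Call:
apply_moves(plan=[[1,-0.446,0.367,-0.02,0],[1,-0.446,0.367,-0.02,0],[1,-0.446,0.367,-0.02,0],[1,-0.446,0.367,-0.02,0],[1,-0.446,0.367,-0.02,0]])

```text
time: 0.78
eef_pos: [0.2747, 0.2525, 0.2065]
tcp_rot: [2.539, 1.848, -0.002]
wrist_force: [0.6, -0.4, 0.2]
gripper_width: 0.0851
```

Call:
apply_moves(plan=[[1,-0.446,0.367,0.02,0],[1,-0.446,0.367,0.02,0],[1,-0.446,0.367,0.02,0],[1,-0.446,0.367,0.02,0],[1,-0.446,0.367,0.02,0]])

```text
time: 1.4
eef_pos: [0.3813, -0.0186, 0.1969]
tcp_rot: [2.541, 1.845, -0.002]
wrist_force: [0.8, 0.4, -0.2]
gripper_width: 0.0856
```

```bash
cat >> h.py <<'E'
def go(x,y,z,yaw):
    o=get_obs();R=Ro.from_rotvec(o["tcp_rot"]).as_matrix();d=R.T@(np.array([x,y,z])-o["eef_pos"])
    y0=np.arctan2(R[1,0],R[0,0]);a=(y0-yaw+np.pi)%(2*np.pi)-np.pi
    print("t",o["time"],"pos",o["eef_pos"],"yaw",y0,"tilt",np.arccos(-R[2,2]),"F",o["wrist_force"],"w",o["gripper_width"]);print("units",np.r_[d/.5,a/2/np.pi])
E
python3 - <<'E'
from h import *
C=cam("top")
q=[ray(C,(300+x/3.9,155+(y-240)/3.9),.008)[:2] for x,y in((140,558),(275,520),(200,278),(68,318))]
q=np.array(q);print("corners",q,np.linalg.norm(np.roll(q,-1,0)-q,axis=1),"c",q.mean(0))
d=(q[2]+q[3]-q[0]-q[1]);print("gauge yaw",np.arctan2(d[1],d[0]))
print("sock",ray(C,(253.9,160.4),.036))
go(.4875,-.282,.19,-.22)
E
```

```text
corners [[ 0.4046 -0.0313]
 [ 0.4257 -0.1126]
 [ 0.5728 -0.0718]
 [ 0.5498  0.0086]] [0.084  0.1527 0.0836 0.1506] c [ 0.4882 -0.0518]
gauge yaw 0.26952627595276873
sock [0.5822 0.1544 0.036 ]
t 1.4 pos [ 0.3813 -0.0186  0.1969] yaw 1.2556976282423828 tilt 0.0017683238048863833 F [ 0.8108  0.3736 -0.1967] w 0.08555010755103157
units [-0.4349  0.3651  0.0147  0.2349]
```

Call:
apply_moves(plan=[[1,-0.435,0.365,0.015,0.235],[1,-0.435,0.365,0.015,0.235],[1,-0.435,0.365,0.015,0.235],[1,-0.435,0.365,0.015,0.235],[1,-0.435,0.365,0.015,0.235]])

```text
time: 2.02
eef_pos: [0.4879, -0.2849, 0.1892]
tcp_rot: [3.102, 0.489, -0.001]
wrist_force: [-0.3, -0.3, -0.8]
gripper_width: 0.0854
```

```bash
python3 - <<'E'
from h import *
go(.4875,-.282,.19,-.22)
E
```

```text
t 2.025 pos [ 0.4879 -0.2849  0.1892] yaw 0.31263332047117615 tilt 0.0016586945190586837 F [-0.3223 -0.3008 -0.8457] w 0.08539759618989877
units [ 0.0009 -0.0058 -0.0017  0.0848]
```

Call:
apply_moves(plan=[[1,0.001,-0.006,0,0.085],[1,0.001,-0.006,0,0.085],[1,0.001,-0.006,0,0.085],[1,0.001,-0.006,0,0.085]])

```text
time: 2.52
eef_pos: [0.4873, -0.2818, 0.1888]
tcp_rot: [3.121, -0.344, -0.001]
wrist_force: [0.1, -0.3, -0.2]
gripper_width: 0.0854
```

```bash
python3 - <<'E'
from h import *
o=get_obs();cv2.imwrite("pics/w1.png",read_camera("wrist"));np.save("w1.npy",np.r_[o["eef_pos"],o["tcp_rot"]])
C=cam("wrist",o)
print(proj(C,(.4875,-.282,.09)))
go(.4875,-.282,.19,-.22)
E
```

```text
[329.9617 189.0259]
t 2.575 pos [ 0.4874 -0.2818  0.1889] yaw -0.21862271315430176 tilt 0.0014441730387180912 F [-0.328   0.0391  0.0214] w 0.08559339246614438
units [ 0.0004  0.0004 -0.0022  0.0002]
```

View pics/w1.png

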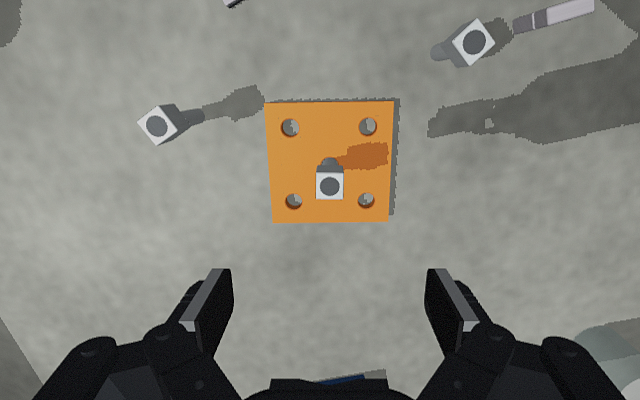

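Call:
apply_moves(plan=[[1,0,-0.002,0.12,0],[1,0,-0.002,0.22,0],[1,0,-0.002,0.264,0],[1,0,-0.002,0.264,0],[-0.2,0,-0.002,0.264,0]], newtons=60)

```text
time: 3.2
eef_pos: [0.4882, -0.2815, 0.058]
tcp_rot: [3.121, -0.341, 0.002]
wrist_force: [0.1, -0.2, 0.2]
gripper_width: 0.07
```

Call:
apply_moves(plan=[[-1,0,0,0,0],[-1,0,0,0,0],[-1,0,0,0,0],[-1,0,0,0,0]])

```text
time: 3.7
eef_pos: [0.4883, -0.2816, 0.0582]
tcp_rot: [3.121, -0.341, 0.002]
wrist_force: [0.2, 0.3, -0.2]
gripper_width: -0.0
```

Call:
apply_moves(plan=[[-1,0,0,0,0],[-1,0,0,0,0],[-1,0,0,0,0]])

```text
time: 4.08
eef_pos: [0.4883, -0.2815, 0.0581]
tcp_rot: [3.121, -0.341, 0.002]
wrist_force: [-0.5, 0.7, -0.3]
gripper_width: 0.0002
```

```bash
python3 - <<'E'
from h import *
o=get_obs();a=read_camera("wrist");s=read_camera("side")
cv2.imwrite("pics/w2.png",np.hstack([a[:, 150:510],cv2.resize(s[230:380,300:480],(432,400)) if 0 else cv2.resize(s[220:370,320:480],None,fx=2.667,fy=2.667)[:400]]))
go(.4875,-.282,.19,-.22)
E
```

```text
t 4.175 pos [ 0.4882 -0.2815  0.0582] yaw -0.21746565005514518 tilt 0.0025085874660946954 F [ 0.0517 -0.4318  0.5506] w -2.1645897808170646e-05
units [-0.0009  0.0018 -0.2637  0.0004]
```

View pics/w2.png

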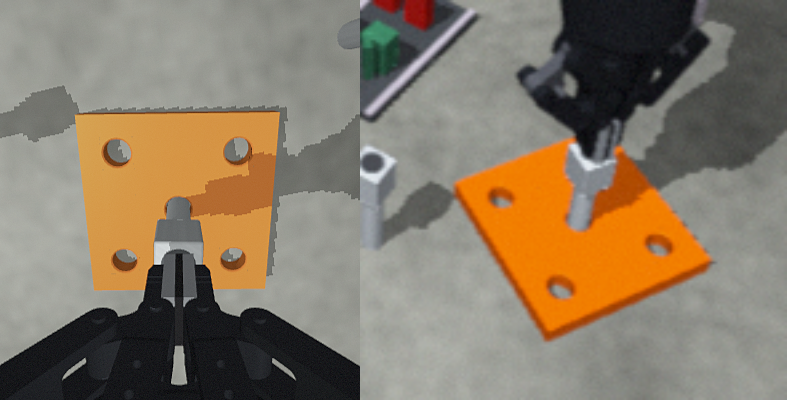

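Call:
apply_moves(plan=[[1,0,-0.001,-0.02,0],[1,0,-0.001,-0.02,0],[1,0,-0.001,-0.02,0],[1,0,-0.001,-0.02,0],[1,0,-0.001,0,0]])

```text
time: 4.8
eef_pos: [0.4889, -0.2814, 0.0583]
tcp_rot: [3.12, -0.341, 0.004]
wrist_force: [-0.2, -0.1, 0.3]
gripper_width: 0.085
```

```bash
python3 - <<'E'
from h import *
S=cam("side");print("tcp in side",proj(S,(.4882,-.2815,.058)),"top head",proj(S,(.4882,-.2815,.09)),proj(S,(.4882,-.2815,.02)))
go(.4882,-.281,.024,-.22)
E
```

```text
tcp in side [404.5757 288.8687] top head [406.955  277.7266] [401.9233 301.2894]
t 4.8 pos [ 0.4889 -0.2814  0.0583] yaw -0.21746944038139496 tilt 0.003890535159333832 F [-0.2104 -0.1231  0.296 ] w 0.084991172430594
units [-0.0018 -0.0007  0.0687  0.0004]
```

Call:
apply_moves(plan=[[1,-0.001,-0.001,0.035,0],[1,-0.002,-0.001,0.068,0],[0.2,-0.002,-0.001,0.068,0],[-1,-0.002,-0.001,0.068,0],[-1,-0.002,-0.001,0.068,0]])

```text
time: 5.42
eef_pos: [0.4886, -0.2813, 0.025]
tcp_rot: [3.119, -0.341, 0.005]
wrist_force: [0.5, -0.4, -0.7]
gripper_width: 0.032
```

Call:
apply_moves(plan=[[-1,0,0,0,0],[-1,0,0,0,0],[-1,0,0,0,0]])

```text
time: 5.8
eef_pos: [0.4889, -0.2814, 0.0253]
tcp_rot: [3.119, -0.34, 0.006]
wrist_force: [-1.1, 0.2, 1.8]
gripper_width: 0.0235
```

```bash
python3 - <<'E'
from h import *
a=read_camera("wrist");s=read_camera("side")
cv2.imwrite("pics/w3.png",np.hstack([a[:, 150:510],cv2.resize(s[220:370,320:480],None,fx=2.667,fy=2.667)[:400]]))
go(.4882,-.281,.024,-.22)
E
```

```text
t 5.9 pos [ 0.4889 -0.2814  0.0253] yaw -0.21744730274422372 tilt 0.0056124808916497475 F [-1.2432 -0.2856  2.5746] w 0.02322139107153416
units [-0.0015 -0.0006  0.0025  0.0004]
```

View pics/w3.png

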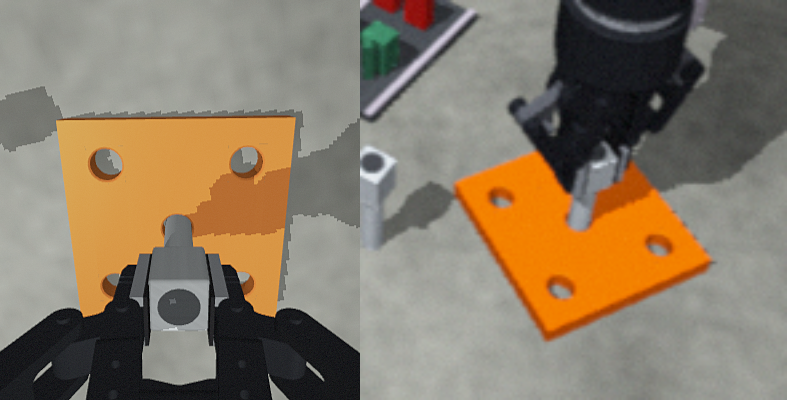

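Call:
apply_moves(plan=[[-1,0,0,-0.03,0],[-1,0,0,-0.08,0],[-1,0,0,-0.14,0],[-1,0,0,-0.14,0]])

```text
time: 6.4
eef_pos: [0.4905, -0.2825, 0.0982]
tcp_rot: [3.116, -0.34, 0.013]
wrist_force: [-0.6, -0.2, -1.5]
gripper_width: 0.0232
```

```bash
python3 - <<'E'
from h import *
go(.4265,-.073,.095,.27)
E
```

```text
t 6.4 pos [ 0.4905 -0.2825  0.0982] yaw -0.21739242448028487 tilt 0.010916588820595737 F [-0.5914 -0.2156 -1.4649] w 0.023194940880865916
units [-0.2153 -0.3815  0.0022 -0.0776]
```

Call:
apply_moves(plan=[[-1,-0.05,-0.09,0,-0.0194],[-1,-0.105,-0.19,0,-0.0388],[-1,-0.16,-0.29,0,-0.0582],[-1,-0.215,-0.381,0.002,-0.0776],[-1,-0.215,-0.381,0.002,-0.0776]])

```text
time: 7.02
eef_pos: [0.4235, -0.0699, 0.0941]
tcp_rot: [3.106, 0.43, 0.005]
wrist_force: [0.4, -1.1, -0.7]
gripper_width: 0.0229
```

```bash
python3 - <<'E'
from h import *
o=get_obs();a=read_camera("wrist");t=read_camera("top")
cv2.imwrite("pics/w4.png",np.hstack([a[:,100:540],cv2.resize(t[150:270,280:380],None,fx=3.333,fy=3.333)[:400]]))
cv2.imwrite("pics/top4.png",t);cv2.imwrite("pics/wr4.png",a);np.save("w4.npy",np.r_[o["eef_pos"],o["tcp_rot"]])
C=cam("wrist",o);g=.2695;G=lambda x,y,z:np.array([.4882+x*np.cos(g)-y*np.sin(g),-.0518+x*np.sin(g)+y*np.cos(g),z])
print(proj(C,G(-.025,0,.008)),proj(C,G(.075,.045,.008)),proj(C,G(.075,-.045,.008)))
go(.4265,-.073,.095,.27); print(o["tcp_rot"])
E
```

```text
[380.7205 193.2198] [513.0929 138.512 ] [493.5852 243.2611]
t 7.125 pos [ 0.4266 -0.0731  0.095 ] yaw 0.27074383944753116 tilt 0.01133022911504914 F [ 0.3246  0.1153 -1.0755] w 0.023056918346423875
units [-0.0002 -0.0003 -0.0001  0.0001]
[3.1056 0.4297 0.0051]
```

View pics/w4.png

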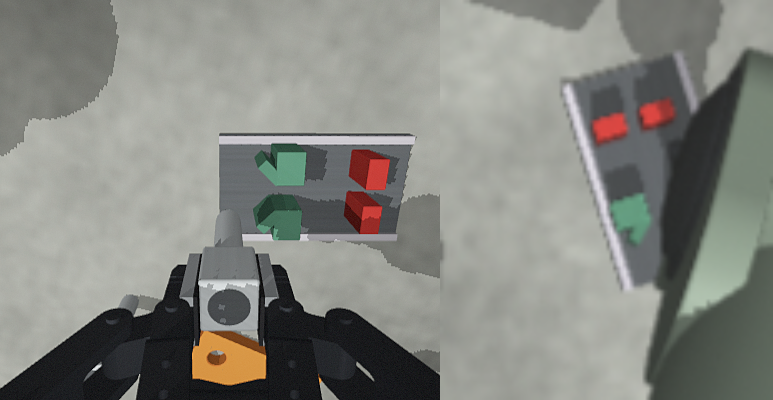

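Call:
apply_moves(plan=[[-1,-0.002,-0.016,0.03,0],[-1,-0.004,-0.016,0.07,0],[-1,-0.004,-0.016,0.104,0],[-1,-0.004,-0.016,0.104,0]])

```text
time: 7.62
eef_pos: [0.4225, -0.0673, 0.0418]
tcp_rot: [3.105, 0.419, 0.007]
wrist_force: [0.6, 0.5, -0.6]
gripper_width: 0.0228
```

```bash
cat >> h.py <<'E'
def gs(g=.2695,c=(.4882,-.0518),off=.0022):
    o=get_obs();R=Ro.from_rotvec(o["tcp_rot"]).as_matrix();u=np.array([np.cos(g),np.sin(g)]);v=np.array([-u[1],u[0]])
    p=o["eef_pos"][:2]+off*v-c;F=o["wrist_force"][:2]
    print("t %.2f post gx %.1f gy %.1f foot z %.1f mm  Fx %.2f Fy %.2f Fz %.2f yaw-g %.4f zax %s"%(o["time"],1e3*p@u,1e3*p@v,1e3*(o["eef_pos"][2]-.0253),F@u,F@v,o["wrist_force"][2],np.arctan2(R[1,0],R[0,0])-g,R[:,2]))
E
python3 - <<'E'
from h import *
o=get_obs();a=read_camera("wrist");cv2.imwrite("pics/w5.png",a[60:360,150:560]);C=cam("wrist",o)
g=.2695;G=lambda x,y,z:np.array([.4882+x*np.cos(g)-y*np.sin(g),-.0518+x*np.sin(g)+y*np.cos(g),z])
for q in((-.048,.0,.046),(-.025,0,.046),(-.025,.006,.046),(.024,.006,.046),(-.075,.045,.008),(-.075,-.045,.008)):print(q,proj(C,G(*q))-[150,60])
gs()
E
```

```text
(-0.048, 0.0, 0.046) [213.9666 187.1311]
(-0.025, 0, 0.046) [254.4342 187.0071]
(-0.025, 0.006, 0.046) [255.2227 177.4408]
(0.024, 0.006, 0.046) [342.2321 177.1829]
(-0.075, 0.045, 0.008) [167.2596  95.0716]
(-0.075, -0.045, 0.008) [168.8242 218.8541]
t 7.67 post gx -66.9 gy 4.6 foot z 17.2 mm  Fx 0.81 Fy -0.79 Fz -1.01 yaw-g -0.0007 zax [ 0.0069 -0.008  -0.9999]
```

View pics/w5.png

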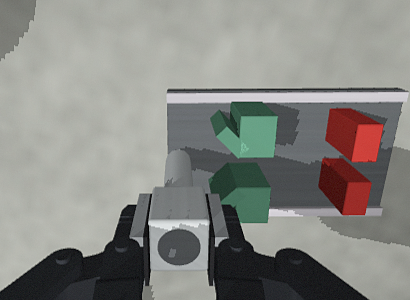

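Call:
apply_moves(plan=[[-1,0.01,-0.004,0,0],[-1,0.022,-0.008,0,0],[-1,0.034,-0.008,0,0],[-1,0.044,-0.008,0,0],[-1,0.044,-0.008,0,0]])

```text
time: 8.3
eef_pos: [0.4438, -0.0575, 0.0427]
tcp_rot: [3.104, 0.42, 0.01]
wrist_force: [0.5, -0.8, -0.6]
gripper_width: 0.0232
```

```bash
python3 -c "
from h import *
gs()"
```

```text
t 8.30 post gx -44.3 gy 8.5 foot z 17.4 mm  Fx 0.29 Fy -0.94 Fz -0.56 yaw-g -0.0002 zax [ 0.0074 -0.0082 -0.9999]
```

Call:
apply_moves(plan=[[-1,0.003,0,0,0],[-1,0.006,0,0,0],[-1,0.008,0,0,0],[-1,0.008,0,0,0]])

```text
time: 8.8
eef_pos: [0.4477, -0.0565, 0.0427]
tcp_rot: [3.104, 0.42, 0.01]
wrist_force: [0.4, -0.4, -0.8]
gripper_width: 0.0232
```

```bash
python3 -c "
from h import *
gs()"
```

```text
t 8.80 post gx -40.3 gy 8.5 foot z 17.4 mm  Fx 0.24 Fy -0.44 Fz -0.83 yaw-g -0.0003 zax [ 0.0075 -0.0082 -0.9999]
```

Call:
apply_moves(plan=[[-1,0.002,0,0,0],[-1,0.004,0,0,0],[-1,0.004,0,0,0]])

```text
time: 9.18
eef_pos: [0.4497, -0.056, 0.0427]
tcp_rot: [3.104, 0.42, 0.01]
wrist_force: [-0.2, 0.2, -1.2]
gripper_width: 0.0232
```

Call:
apply_moves(plan=[[-1,0.002,0,0,0],[-1,0.002,0,0,0]])

```text
time: 9.43
eef_pos: [0.4508, -0.0557, 0.0427]
tcp_rot: [3.104, 0.42, 0.01]
wrist_force: [-0.5, 0.8, -0.7]
gripper_width: 0.023
```

```bash
python3 -c "
from h import *
gs()"
```

```text
t 9.43 post gx -37.1 gy 8.4 foot z 17.4 mm  Fx -0.30 Fy 0.88 Fz -0.69 yaw-g -0.0002 zax [ 0.0076 -0.0083 -0.9999]
```

Call:
apply_moves(plan=[[-1,0.002,0,0,0],[-1,0.002,0,0,0]])

```text
time: 9.68
eef_pos: [0.4519, -0.0554, 0.0428]
tcp_rot: [3.104, 0.421, 0.01]
wrist_force: [1.3, -0.7, -1.2]
gripper_width: 0.0231
```

```bash
python3 -c "
from h import *
gs()"
```

```text
t 9.68 post gx -36.0 gy 8.4 foot z 17.5 mm  Fx 1.03 Fy -0.98 Fz -1.20 yaw-g -0.0001 zax [ 0.0078 -0.0083 -0.9999]
```

Call:
apply_moves(plan=[[-1,0.002,0,0,0],[-1,0.003,0,0,0]])

```text
time: 9.93
eef_pos: [0.4534, -0.055, 0.0428]
tcp_rot: [3.104, 0.421, 0.01]
wrist_force: [0.2, 1.1, -0.8]
gripper_width: 0.023
```

Call:
apply_moves(plan=[[-1,0.002,0,0,0],[-1,0.003,0,0,0]])

```text
time: 10.18
eef_pos: [0.455, -0.0546, 0.0428]
tcp_rot: [3.104, 0.421, 0.011]
wrist_force: [0.4, 0.5, -1.4]
gripper_width: 0.0229
```

```bash
python3 -c "
from h import *
gs()"
```

```text
t 10.18 post gx -32.8 gy 8.3 foot z 17.5 mm  Fx 0.53 Fy 0.33 Fz -1.39 yaw-g -0.0000 zax [ 0.0079 -0.0083 -0.9999]
```

Call:
apply_moves(plan=[[-1,0.002,0,0,0],[-1,0.004,0,0,0],[-1,0.004,0,0,0]])

```text
time: 10.55
eef_pos: [0.457, -0.0541, 0.0428]
tcp_rot: [3.104, 0.421, 0.011]
wrist_force: [-0.1, 0.6, -1.5]
gripper_width: 0.023
```

Call:
apply_moves(plan=[[-1,0.002,0,0,0],[-1,0.004,0,0,0],[-1,0.004,0,0,0]])

```text
time: 10.92
eef_pos: [0.4591, -0.0536, 0.0429]
tcp_rot: [3.104, 0.421, 0.011]
wrist_force: [0.0, -0.6, -1.0]
gripper_width: 0.0231
```

```bash
python3 -c "
from h import *
gs()"
```

```text
t 10.93 post gx -28.6 gy 8.2 foot z 17.6 mm  Fx -0.13 Fy -0.60 Fz -0.96 yaw-g 0.0000 zax [ 0.0081 -0.0084 -0.9999]
```

Call:
apply_moves(plan=[[-1,0.003,0,0,0],[-1,0.006,0,0,0],[-1,0.008,0,0,0],[-1,0.008,0,0,0]])

```text
time: 11.42
eef_pos: [0.4631, -0.0525, 0.0429]
tcp_rot: [3.104, 0.421, 0.011]
wrist_force: [0.3, 0.3, -0.0]
gripper_width: 0.0233
```

Call:
apply_moves(plan=[[-1,0.003,0,0,0],[-1,0.006,0,0,0],[-1,0.009,0,0,0],[-1,0.009,0,0,0]])

```text
time: 11.92
eef_pos: [0.4675, -0.0513, 0.0429]
tcp_rot: [3.104, 0.421, 0.011]
wrist_force: [-0.3, -0.6, -1.0]
gripper_width: 0.023
```

Call:
apply_moves(plan=[[-1,0.003,0,0,0],[-1,0.006,0,0,0],[-1,0.009,0,0,0],[-1,0.012,0,0,0],[-1,0.012,0,0,0]])

```text
time: 12.55
eef_pos: [0.4735, -0.0496, 0.0429]
tcp_rot: [3.104, 0.421, 0.011]
wrist_force: [0.6, -0.3, -0.4]
gripper_width: 0.0232
```

Call:
apply_moves(plan=[[-1,0.003,0,0,0],[-1,0.006,0,0,0],[-1,0.009,0,0,0],[-1,0.012,0,0,0],[-1,0.012,0,0,0]])

```text
time: 13.18
eef_pos: [0.4794, -0.048, 0.043]
tcp_rot: [3.104, 0.421, 0.011]
wrist_force: [-0.9, -0.6, -1.2]
gripper_width: 0.0234
```

```bash
python3 - <<'E'
from h import *
o=get_obs();a=read_camera("wrist");cv2.imwrite("pics/w6.png",a[60:360,150:560]);C=cam("wrist",o)
gs()
E
```

```text
t 13.22 post gx -7.6 gy 8.2 foot z 17.7 mm  Fx 0.02 Fy -0.56 Fz -0.81 yaw-g 0.0004 zax [ 0.0083 -0.0085 -0.9999]
```

View pics/w6.png

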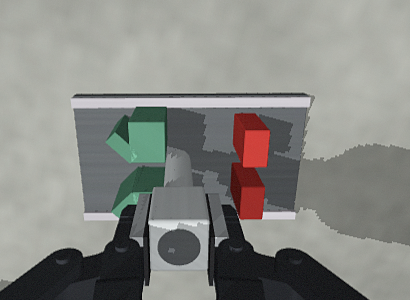

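Call:
apply_moves(plan=[[-1,0.004,0,0,0],[-1,0.008,0,0,0],[-1,0.012,0,0,0],[-1,0.012,0,0,0]])

```text
time: 13.72
eef_pos: [0.4853, -0.0464, 0.043]
tcp_rot: [3.104, 0.421, 0.011]
wrist_force: [0.2, 0.6, -1.1]
gripper_width: 0.0231
```

Call:
apply_moves(plan=[[-1,0.003,0,0,0],[-1,0.006,0,0,0],[-1,0.009,0,0,0],[-1,0.012,0,0,0],[-1,0.012,0,0,0]])

```text
time: 14.35
eef_pos: [0.4912, -0.0448, 0.043]
tcp_rot: [3.103, 0.422, 0.011]
wrist_force: [-0.4, 0.2, -1.3]
gripper_width: 0.0232
```

Call:
apply_moves(plan=[[-1,0.002,0,0,0],[-1,0.004,0,0,0],[-1,0.006,0,0,0],[-1,0.006,0,0,0]])

```text
time: 14.85
eef_pos: [0.4942, -0.044, 0.0431]
tcp_rot: [3.103, 0.422, 0.012]
wrist_force: [0.5, -0.8, -1.1]
gripper_width: 0.0235
```

```bash
python3 -c "
from h import *
gs()"
```

```text
t 14.85 post gx 7.8 gy 8.2 foot z 17.8 mm  Fx 0.25 Fy -0.92 Fz -1.13 yaw-g 0.0007 zax [ 0.0086 -0.0085 -0.9999]
```

Call:
apply_moves(plan=[[-1,0.001,0,0,0],[-1,0.002,0,0,0],[-1,0.003,0,0,0],[-1,0.004,0,0,0]])

```text
time: 15.35
eef_pos: [0.4961, -0.0434, 0.0431]
tcp_rot: [3.103, 0.422, 0.012]
wrist_force: [-0.6, -0.2, -1.3]
gripper_width: 0.0229
```

Call:
apply_moves(plan=[[-1,0.001,0,0,0],[-1,0.002,0,0,0],[-1,0.003,0,0,0],[-1,0.004,0,0,0]])

```text
time: 15.85
eef_pos: [0.4981, -0.0429, 0.0431]
tcp_rot: [3.103, 0.422, 0.012]
wrist_force: [0.5, 0.5, -0.7]
gripper_width: 0.0234
```

Call:
apply_moves(plan=[[-1,0.001,0,0,0],[-1,0.002,0,0,0],[-1,0.003,0,0,0]])

```text
time: 16.23
eef_pos: [0.4996, -0.0425, 0.0431]
tcp_rot: [3.103, 0.422, 0.011]
wrist_force: [0.2, -0.4, -1.1]
gripper_width: 0.0233
```

Call:
apply_moves(plan=[[-1,0.001,0,0,0],[-1,0.002,0,0,0],[-1,0.002,0,0,0]])

```text
time: 16.6
eef_pos: [0.5006, -0.0422, 0.0431]
tcp_rot: [3.103, 0.422, 0.012]
wrist_force: [0.8, 0.3, -0.6]
gripper_width: 0.0231
```

Call:
apply_moves(plan=[[-1,0.001,0,0,0],[-1,0.002,0,0,0],[-1,0.002,0,0,0]])

```text
time: 16.98
eef_pos: [0.5016, -0.042, 0.0431]
tcp_rot: [3.103, 0.422, 0.012]
wrist_force: [0.4, 0.5, -1.0]
gripper_width: 0.0236
```

Call:
apply_moves(plan=[[-1,0.001,0,0,0],[-1,0.002,0,0,0],[-1,0.002,0,0,0]])

```text
time: 17.35
eef_pos: [0.5026, -0.0417, 0.0431]
tcp_rot: [3.103, 0.422, 0.012]
wrist_force: [-0.4, 0.6, -0.7]
gripper_width: 0.0232
```

Call:
apply_moves(plan=[[-1,0.001,0,0,0],[-1,0.002,0,0,0],[-1,0.002,0,0,0]])

```text
time: 17.73
eef_pos: [0.5036, -0.0414, 0.0431]
tcp_rot: [3.103, 0.422, 0.012]
wrist_force: [-0.5, 0.9, -0.7]
gripper_width: 0.023
```

Call:
apply_moves(plan=[[-1,0.001,0,0,0],[-1,0.002,0,0,0],[-1,0.002,0,0,0]])

```text
time: 18.1
eef_pos: [0.5047, -0.0412, 0.0431]
tcp_rot: [3.103, 0.422, 0.012]
wrist_force: [-0.1, 0.8, -1.1]
gripper_width: 0.0228
```

Call:
apply_moves(plan=[[-1,0.001,0,0,0],[-1,0.001,0,0,0]])

```text
time: 18.35
eef_pos: [0.5052, -0.041, 0.0432]
tcp_rot: [3.103, 0.422, 0.012]
wrist_force: [-0.0, 0.0, -0.4]
gripper_width: 0.0234
```

Call:
apply_moves(plan=[[-1,0.001,0,0,0],[-1,0.002,0,0,0],[-1,0.002,0,0,0]])

```text
time: 18.73
eef_pos: [0.5062, -0.0408, 0.0432]
tcp_rot: [3.103, 0.422, 0.012]
wrist_force: [0.6, 0.1, -1.1]
gripper_width: 0.0231
```

Call:
apply_moves(plan=[[-1,0.001,0,0,0],[-1,0.001,0,0,0]])

```text
time: 18.98
eef_pos: [0.5068, -0.0406, 0.0432]
tcp_rot: [3.103, 0.422, 0.012]
wrist_force: [0.0, 0.7, -0.8]
gripper_width: 0.0233
```

Call:
apply_moves(plan=[[-1,0.001,0,0,0],[-1,0.002,0,0,0],[-1,0.002,0,0,0]])

```text
time: 19.35
eef_pos: [0.5078, -0.0403, 0.0432]
tcp_rot: [3.103, 0.422, 0.012]
wrist_force: [-1.1, -0.9, -1.6]
gripper_width: 0.023
```

Call:
apply_moves(plan=[[-1,0.001,0,0,0],[-1,0.001,0,0,0]])

```text
time: 19.6
eef_pos: [0.5081, -0.0402, 0.0431]
tcp_rot: [3.103, 0.422, 0.012]
wrist_force: [-0.6, -0.7, -0.5]
gripper_width: 0.0234
```

Call:
apply_moves(plan=[[-1,0.001,0,0,0],[-1,0.001,0,0,0]])

```text
time: 19.85
eef_pos: [0.5082, -0.04, 0.043]
tcp_rot: [3.103, 0.422, 0.011]
wrist_force: [-1.5, -0.5, -0.8]
gripper_width: 0.0231
```

```bash
python3 -c "
from h import *
gs()"
```

```text
t 19.85 post gx 22.5 gy 8.3 foot z 17.7 mm  Fx -1.59 Fy -0.05 Fz -0.79 yaw-g 0.0009 zax [ 0.008  -0.0086 -0.9999]
```

Call:
apply_moves(plan=[[-1,0.001,0,0,0],[-1,0.002,0,0,0],[-1,0.002,0,0,0]])

```text
time: 20.23
eef_pos: [0.5086, -0.0396, 0.0429]
tcp_rot: [3.104, 0.422, 0.009]
wrist_force: [-3.0, -0.4, -0.5]
gripper_width: 0.0233
```

Call:
apply_moves(plan=[[-1,0.002,0,0,0],[-1,0.003,0,0,0],[-1,0.003,0,0,0]])

```text
time: 20.6
eef_pos: [0.5092, -0.039, 0.0426]
tcp_rot: [3.104, 0.422, 0.007]
wrist_force: [-4.7, 0.4, -0.7]
gripper_width: 0.0233
```

```bash
python3 -c "
from h import *
gs()"
```

```text
t 20.60 post gx 23.7 gy 8.9 foot z 17.3 mm  Fx -4.43 Fy 1.68 Fz -0.66 yaw-g 0.0009 zax [ 0.0054 -0.0082 -1.    ]
```

Call:
apply_moves(plan=[[-1,0.002,0,0,0],[-1,0.002,0,0,0],[-1,0.002,0,0,0],[-1,0.002,0,0,0],[-1,0.002,0,0,0]])

```text
time: 21.22
eef_pos: [0.5093, -0.0388, 0.0424]
tcp_rot: [3.104, 0.422, 0.004]
wrist_force: [-5.4, 0.2, 0.7]
gripper_width: 0.023
```

```bash
python3 -c "
from h import *
gs()"
```

```text
t 21.23 post gx 23.8 gy 9.1 foot z 17.1 mm  Fx -5.12 Fy 1.57 Fz 0.72 yaw-g 0.0008 zax [ 0.0038 -0.0085 -1.    ]
```

Call:
apply_moves(plan=[[-1,0.002,0,0,0],[-1,0.002,0,0,0],[-1,0.002,0,0,0],[-1,0.002,0,0,0],[-1,0.002,0,0,0]])

```text
time: 21.85
eef_pos: [0.5094, -0.0389, 0.0424]
tcp_rot: [3.104, 0.422, 0.002]
wrist_force: [-4.9, -0.3, 1.8]
gripper_width: 0.0233
```

```bash
python3 -c "
from h import *
gs()"
```

```text
t 21.85 post gx 23.9 gy 9.0 foot z 17.1 mm  Fx -4.82 Fy 1.02 Fz 1.85 yaw-g 0.0006 zax [ 0.0023 -0.0093 -1.    ]
```

Call:
apply_moves(plan=[[-1,0.0023,0,0,0],[-1,0.0023,0,0,0],[-1,0.0023,0,0,0],[-1,0.0023,0,0,0],[-1,0.0023,0,0,0]])

```text
time: 22.48
eef_pos: [0.5095, -0.0388, 0.0424]
tcp_rot: [3.103, 0.421, -0.001]
wrist_force: [-6.4, -0.4, 2.0]
gripper_width: 0.0231
```

Call:
apply_moves(plan=[[-1,0.0022,0,0,0],[-1,0.0022,0,0,0],[-1,0.0022,0,0,0],[-1,0.0022,0,0,0],[-1,0.0022,0,0,0]])

```text
time: 23.1
eef_pos: [0.5094, -0.0388, 0.0424]
tcp_rot: [3.103, 0.421, -0.005]
wrist_force: [-6.1, -1.0, 3.3]
gripper_width: 0.0234
```

```bash
python3 -c "
from h import *
gs()"
```

```text
t 23.10 post gx 23.9 gy 9.1 foot z 17.1 mm  Fx -6.18 Fy 0.64 Fz 3.27 yaw-g 0.0003 zax [-0.0015 -0.0108 -0.9999]
```

Call:
apply_moves(plan=[[-1,0.0018,0,0,0],[-1,0.0018,0,0,0],[-1,0.0018,0,0,0],[-1,0.0018,0,0,0],[-1,0.0018,0,0,0]])

```text
time: 23.72
eef_pos: [0.5095, -0.0388, 0.0424]
tcp_rot: [3.102, 0.421, -0.007]
wrist_force: [-5.8, -0.6, 3.6]
gripper_width: 0.0235
```

Call:
apply_moves(plan=[[-1,0.0018,0,0,0],[-1,0.0018,0,0,0],[-1,0.0018,0,0,0],[-1,0.0018,0,0,0],[-1,0.0018,0,0,0]])

```text
time: 24.35
eef_pos: [0.5095, -0.0388, 0.0424]
tcp_rot: [3.102, 0.421, -0.01]
wrist_force: [-6.8, -0.2, 2.2]
gripper_width: 0.023
```

Call:
apply_moves(plan=[[-1,-0.003,0,0,0],[-1,-0.008,0,0,0],[-1,-0.014,0,0,0],[-1,-0.014,0,0,0]])

```text
time: 24.85
eef_pos: [0.5031, -0.0408, 0.0427]
tcp_rot: [3.101, 0.42, -0.008]
wrist_force: [-0.4, -0.5, -0.8]
gripper_width: 0.0234
```

```bash
python3 -c "
from h import *
gs()"
```

```text
t 24.85 post gx 17.3 gy 8.8 foot z 17.4 mm  Fx -0.55 Fy -0.41 Fz -0.79 yaw-g -0.0002 zax [-0.0037 -0.0125 -0.9999]
```

Call:
apply_moves(plan=[[-1,0,0,-0.05,0],[-1,0,0,-0.1,0],[-1,0,0,-0.134,0],[-1,0,0,-0.134,0]])

```text
time: 25.35
eef_pos: [0.5049, -0.0403, 0.1109]
tcp_rot: [3.1, 0.42, -0.003]
wrist_force: [-0.1, 0.7, -1.5]
gripper_width: 0.0227
```

```bash
python3 -c "
from h import *
go(.57,.09,.105,.27)"
```

```text
t 25.35 pos [ 0.5049 -0.0403  0.1109] yaw 0.26929778214478534 tilt 0.013188098021862396 F [-0.0704  0.6868 -1.5049] w 0.0227373756796779
units [ 0.195  -0.2168  0.0084 -0.0001]
```

Call:
apply_moves(plan=[[-1,0.06,-0.07,0,0],[-1,0.13,-0.145,0.004,0],[-1,0.195,-0.217,0.008,0],[-1,0.195,-0.217,0.008,0],[-1,0.195,-0.217,0.008,0]])

```text
time: 25.98
eef_pos: [0.569, 0.09, 0.1041]
tcp_rot: [3.1, 0.421, -0.006]
wrist_force: [0.0, -0.4, -1.6]
gripper_width: 0.0231
```

```bash
python3 - <<'E'
from h import *
o=get_obs();a=read_camera("wrist");cv2.imwrite("pics/wr7.png",a);np.save("w7.npy",np.r_[o["eef_pos"],o["tcp_rot"]])
C=cam("wrist",o);p=proj(C,(.5822,.1544,.036));print("pred socket",p)
cv2.imwrite("pics/w7.png",cv2.resize(a[20:340,200:500],None,fx=1.87,fy=1.87,interpolation=cv2.INTER_CUBIC))
go(.5822,.1544,.105,.27)
E
```

```text
pred socket [372.2152 122.1336]
t 26.025 pos [0.569  0.0895 0.1043] yaw 0.26875325603673095 tilt 0.01376191799970861 F [-0.5361  0.2064 -1.0662] w 0.02315303621965787
units [ 0.0599 -0.1181 -0.0031 -0.0002]
```

View pics/w7.png

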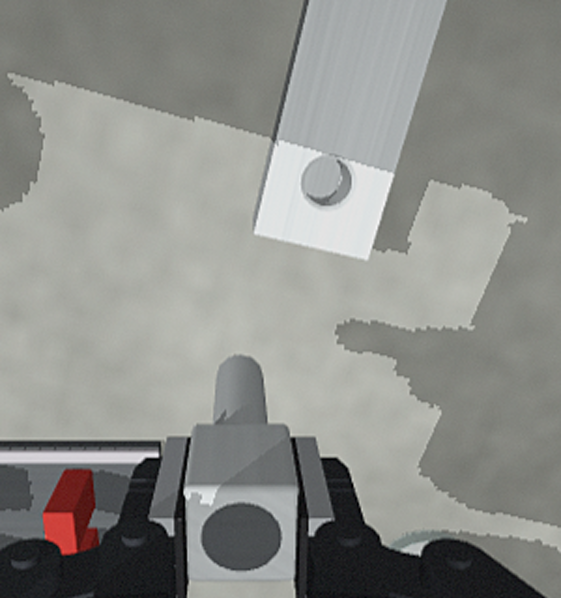

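```bash
python3 - <<'E'
from h import *
w=np.load("w7.npy");o=dict(eef_pos=w[:3],tcp_rot=w[3:]);C=cam("wrist",o)
R=Ro.from_rotvec(w[3:]).as_matrix();T=lambda X:1e3*R.T@(X-w[:3])
a=cv2.imread("pics/wr7.png")
zt=w[2]-.0253
e=ray(C,(328.6,209.3),zt);foot=e+.008*R[:,1]*[1,1,0]
for n,p in(("circ",(328.9,307.2)),("face",(330,305))):
  h=ray(C,p,zt+.09);print(n,h,T(h))
s=ray(C,(374.6,116.8),.036);print("foot",foot,T(foot),"sock",s,T(s))
d=s-foot;print("world d",d[:2]*1e3)
# bar check: width at end
q=[ray(C,(200+x/1.87,20+y/1.87),.036) for x,y in((254,234),(369,260),(393,173))];print(np.linalg.norm(q[0]-q[1]),q)
t=w[:2]+d[:2];go(t[0],t[1],.105,.27)
E
```

```text
circ [0.5681 0.0925 0.1688] [ -0.5666  -1.8327 -64.7261]
face [0.5683 0.0936 0.1688] [ -0.134   -2.8714 -64.7417]
foot [0.568  0.0908 0.0788] [-0.6232 -1.4056 25.2882] sock [0.5827 0.1583 0.036 ] [ 31.7607 -63.1412  67.0915]
world d [14.6722 67.5538]
0.04629394235831675 [array([0.5619, 0.1318, 0.036 ]), array([0.6081, 0.134 , 0.036 ]), array([0.6057, 0.1678, 0.036 ])]
t 26.025 pos [0.569  0.0895 0.1043] yaw 0.26875325603673095 tilt 0.01376191799970861 F [-0.5361  0.2064 -1.0662] w 0.02315303621965787
units [ 0.0645 -0.1233 -0.0032 -0.0002]
```

Call:
apply_moves(plan=[[-1,0.022,-0.041,0,0],[-1,0.044,-0.082,0,0],[-1,0.0651,-0.1227,0,0],[-1,0.0651,-0.1227,0,0],[-1,0.0651,-0.1227,0,0]])

```text
time: 26.65
eef_pos: [0.5838, 0.1567, 0.1033]
tcp_rot: [3.1, 0.418, -0.007]
wrist_force: [-0.1, 0.2, -2.5]
gripper_width: 0.0233
```

```bash
python3 - <<'E'
from h import *
go(.5842,.1568,.067,.27)
E
```

```text
t 26.65 pos [0.5838 0.1567 0.1033] yaw 0.26832969088722874 tilt 0.014363047195568667 F [-0.0871  0.1729 -2.5191] w 0.023259082204879943
units [ 0.0013 -0.001   0.0725 -0.0003]
```

Call:
apply_moves(plan=[[-1,0.001,-0.001,0.03,0],[-1,0.001,-0.001,0.06,0],[-1,0.0013,-0.001,0.0725,0],[-1,0.0013,-0.001,0.0725,0]])

```text
time: 27.15
eef_pos: [0.5834, 0.1565, 0.066]
tcp_rot: [3.1, 0.418, -0.01]
wrist_force: [-0.1, 0.3, -1.0]
gripper_width: 0.0232
```

```bash
python3 - <<'E'
from h import *
o=get_obs();a=read_camera("wrist");s=read_camera("side");S=cam("side");p=proj(S,(.583,.158,.036));x,y=p.astype(int)
C=cam("wrist",o);print(proj(C,(.5832,.1581,.036)))
A=cv2.resize(a[130:280,250:410],None,fx=2.6,fy=2.6,interpolation=cv2.INTER_CUBIC)
B=cv2.resize(s[y-50:y+40,x-45:x+45],None,fx=4.33,fy=4.33,interpolation=cv2.INTER_CUBIC)
B=cv2.resize(B,(380,390));cv2.imwrite("pics/w8.png",np.hstack([A,B]));cv2.imwrite("pics/wr8.png",a);np.save("w8.npy",np.r_[o["eef_pos"],o["tcp_rot"]])
go(.5842,.1568,.067,.27)
E
```

```text
[330.1773 217.3613]
t 27.25 pos [0.5844 0.1568 0.0671] yaw 0.2682496346859231 tilt 0.01433646905369043 F [ 0.6633 -1.241  -0.4389] w 0.023305748182062446
units [-0.0004 -0.0002  0.0002 -0.0003]
```

View pics/w8.png

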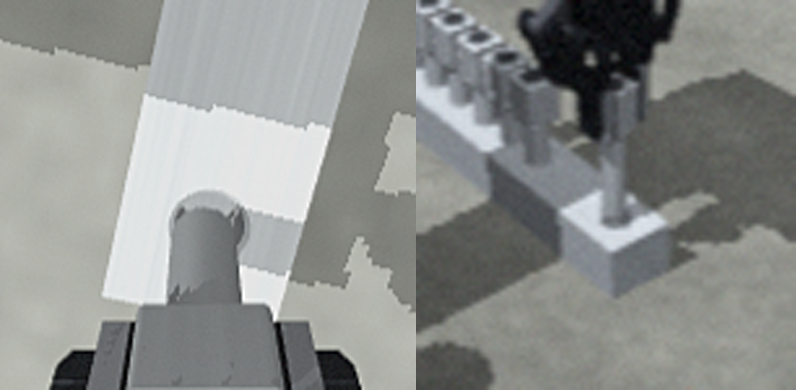

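```bash
python3 - <<'E'
from h import *
go(.5847,.157,.057,.2682);go(.5847,.157,.037,.2682)
E
```

```text
t 27.25 pos [0.5844 0.1568 0.0671] yaw 0.2682496346859231 tilt 0.01433646905369043 F [ 0.6633 -1.241  -0.4389] w 0.023305748182062446
units [ 0.0008 -0.0005  0.0201  0.    ]
t 27.25 pos [0.5844 0.1568 0.0671] yaw 0.2682496346859231 tilt 0.01433646905369043 F [ 0.6633 -1.241  -0.4389] w 0.023305748182062446
units [ 0.0011 -0.0011  0.0601  0.    ]
```

Call:
apply_moves(plan=[[-1,0.0008,-0.0002,0.004,0],[-1,0.0008,-0.0003,0.008,0],[-1,0.0008,-0.0004,0.012,0],[-1,0.0008,-0.0005,0.016,0],[-1,0.0008,-0.0005,0.016,0]])

```text
time: 27.88
eef_pos: [0.5845, 0.157, 0.0588]
tcp_rot: [3.1, 0.418, -0.007]
wrist_force: [-0.4, 0.1, -1.4]
gripper_width: 0.0231
```

```bash
python3 - <<'E'
from h import *
go(.5847,.157,.052,.2682)
E
```

```text
t 27.875 pos [0.5845 0.157  0.0588] yaw 0.26834603873757057 tilt 0.014460431202492336 F [-0.3926  0.061  -1.3577] w 0.02310945350024214
units [ 0.0005 -0.0001  0.0137  0.    ]
```

Call:
apply_moves(plan=[[-1,0.0003,-0.0001,0.003,0],[-1,0.0004,-0.0001,0.006,0],[-1,0.0004,-0.0001,0.009,0],[-1,0.0004,-0.0001,0.012,0],[-1,0.0004,-0.0001,0.012,0]])

```text
time: 28.5
eef_pos: [0.5845, 0.157, 0.0527]
tcp_rot: [3.1, 0.418, -0.008]
wrist_force: [-0.0, -0.3, -0.8]
gripper_width: 0.0233
```

```bash
python3 - <<'E'
from h import *
go(.5847,.157,.044,.2682)
E
```

```text
t 28.5 pos [0.5845 0.157  0.0527] yaw 0.2682872386195487 tilt 0.014550829641902095 F [-0.0055 -0.3079 -0.7744] w 0.02326715065438654
units [ 0.0005 -0.0002  0.0173  0.    ]
```

Well inside (foot about 9 mm below the mouth) with no contact load.

Call:
apply_moves(plan=[[-1,0.0002,-0.0001,0.004,0],[-1,0.0003,-0.0001,0.008,0],[-1,0.0004,-0.0002,0.012,0],[-1,0.0004,-0.0002,0.016,0],[-1,0.0004,-0.0002,0.016,0]])

```text
time: 29.12
eef_pos: [0.5845, 0.157, 0.0444]
tcp_rot: [3.1, 0.418, -0.008]
wrist_force: [-0.0, 0.1, -0.7]
gripper_width: 0.0232
```

Call:
apply_moves(plan=[[-1,0.0001,-0.0001,0.003,0],[-1,0.0001,-0.0001,0.006,0],[-1,0.0002,-0.0002,0.009,0],[-1,0.0002,-0.0002,0.012,0],[-1,0.0002,-0.0002,0.012,0]])

```text
time: 29.75
eef_pos: [0.5844, 0.157, 0.0383]
tcp_rot: [3.1, 0.418, -0.009]
wrist_force: [0.5, 0.5, -0.5]
gripper_width: 0.023
```

```bash
python3 - <<'E'
from h import *
go(.5847,.157,.034,.2682)
E
```

```text
t 29.75 pos [0.5844 0.157  0.0383] yaw 0.26829460596399507 tilt 0.014834537913866944 F [ 0.4705  0.5409 -0.5255] w 0.02300498323722416
units [0.0007 0.0001 0.0085 0.    ]
```

Call:
apply_moves(plan=[[-1,0,0,0.002,0],[-1,0,0,0.004,0],[-1,0,0,0.006,0],[-1,0,0,0.006,0]])

```text
time: 30.25
eef_pos: [0.5843, 0.1569, 0.0351]
tcp_rot: [3.1, 0.418, -0.009]
wrist_force: [-0.4, 0.8, -0.5]
gripper_width: 0.0231
```

Call:
apply_moves(plan=[[-1,0,0,0.001,0],[-1,0,0,0.002,0],[-1,0,0,0.003,0],[-1,0,0,0.003,0]])

```text
time: 30.75
eef_pos: [0.5843, 0.1569, 0.0336]
tcp_rot: [3.1, 0.418, -0.009]
wrist_force: [0.5, -0.5, -1.6]
gripper_width: 0.0232
```

Call:
apply_moves(plan=[[-1,0,0,0.001,0],[-1,0,0,0.002,0],[-1,0,0,0.002,0]])

```text
time: 31.12
eef_pos: [0.5844, 0.1569, 0.0333]
tcp_rot: [3.1, 0.418, -0.008]
wrist_force: [-1.7, -1.1, 5.6]
gripper_width: 0.0231
```

Call:
apply_moves(plan=[[-1,0,0,0.001,0],[-1,0,0,0.001,0]])

```text
time: 31.38
eef_pos: [0.5844, 0.1569, 0.0333]
tcp_rot: [3.1, 0.418, -0.008]
wrist_force: [-1.5, -0.2, 5.4]
gripper_width: 0.0232
```

Call:
apply_moves(plan=[[-0.3,0,0,0,0],[0,0,0,0,0],[0.4,0,0,0,0],[0.6,0,0,0,0],[0.6,0,0,0,0]])

```text
time: 32.0
eef_pos: [0.5844, 0.1569, 0.0332]
tcp_rot: [3.1, 0.418, -0.008]
wrist_force: [-1.3, 1.1, -0.3]
gripper_width: 0.0683
```

Call:
apply_moves(plan=[[0.6,0,0,-0.02,0],[0.6,0,0,-0.06,0],[0.6,0,0,-0.14,0],[0.6,0,0,-0.22,0],[0.6,0,0,-0.22,0]])

```text
time: 32.62
eef_pos: [0.5877, 0.159, 0.1478]
tcp_rot: [3.1, 0.419, 0.004]
wrist_force: [-0.0, 1.3, -0.2]
gripper_width: 0.0683
```

Call:
apply_moves(plan=[[0.6,-0.02,0.1,0,0],[0.6,-0.04,0.2,0,0],[0.6,-0.04,0.2,0,0],[0.6,-0.04,0.2,0,0]])

```text
time: 33.12
eef_pos: [0.5945, 0.0574, 0.1488]
tcp_rot: [3.1, 0.418, 0.003]
wrist_force: [-0.6, 0.7, -0.1]
gripper_width: 0.0683
```

```bash
python3 - <<'E'
from h import *
o=get_obs();a=read_camera("wrist");s=read_camera("side");S=cam("side");x,y=proj(S,(.583,.158,.036)).astype(int)
C=cam("wrist",o);print("pred head top",proj(C,(.5832,.1581,.098)))
B=cv2.resize(s[y-60:y+60,x-60:x+60],(396,396))
cv2.imwrite("pics/w9.png",np.hstack([a[:396,180:580],B]))
T=read_camera("top");cv2.imwrite("pics/top9.png",T)
t0=cv2.imread("pics/top0.png");d=cv2.absdiff(T,t0).max(2)
for n,(u,v) in(("cup1",(332,104)),("cup2",(265,245)),("lighter",(402,102))):print(n,"max diff",d[v-18:v+18,u-18:u+18].max(),(d[v-18:v+18,u-18:u+18]>60).mean())
go(.58,.05,.15,.27)
E
```

```text
pred head top [355.0384  57.0047]
cup1 max diff 76 0.07947530864197531
cup2 max diff 70 0.027777777777777776
lighter max diff 9 0.0
t 33.275 pos [0.5946 0.0585 0.1489] yaw 0.2700578538867007 tilt 0.013614445939891693 F [ 0.2341  0.5104 -0.1633] w 0.06825096355610853
units [-0.0327  0.0085 -0.002   0.    ]
```

View pics/w9.png

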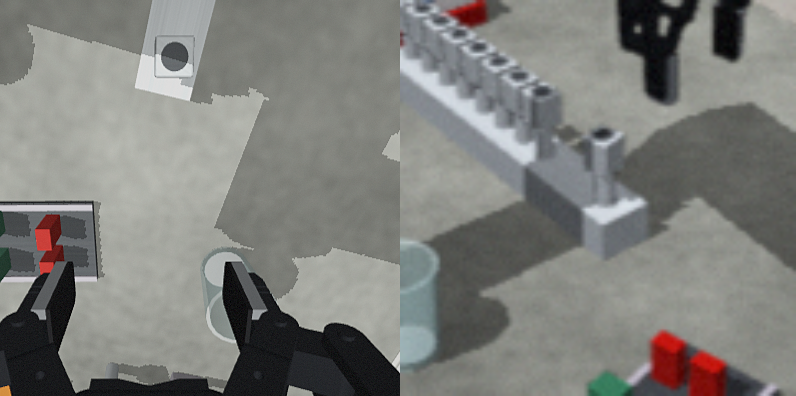

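```bash
python3 -c "
from station import *
print(hand_in(), get_obs()['time'])"
```

```text
the job is handed in; nothing more can be done
the job is handed in; nothing more can be done
```

The post has been through the go gap, pressed against the no-go jaws, and seated in the menorah's empty socket. I released it and handed the job in at about 33 s.

**Grasp:** The first closing missed. In the pictures the fingertips stood about 35 mm above the reported TCP, so they shut just over the head without touching it. I reopened, went 33 mm lower and gripped.

**Go gap:** The shaft passed through without any contact I could feel, with the foot about 10 mm above the plate. The tool stayed within about 0.015 rad of vertical throughout.

**No-go jaws:** They stopped the shaft at about gauge x = +22 to +24 mm. I pressed there for about 3.7 s. The readings were about 4.5 to 7 N (total up to about 7.2 N), with roughly ±0.7 N of noise.

**Socket:** The post slid in freely and met the floor at the expected height, foot 28 mm below the mouth, pressed at about 6 N. I then opened the gripper and withdrew.

**Last checks:**
- **Post:** The wrist picture shows the head upright exactly where it should be, and the side picture shows it seated.
- **Lighter and cups:** The lighter's part of the top view is unchanged. The cups' parts differ slightly, which I put down to moving shadows. I did not measure the cups again.
- **Cameras:** The top and wrist cameras disagreed by about 3 to 4 mm in places. I used the wrist camera for the fit.

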